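# Load the bench incubator and latch its door

## Robot

A 6-joint arm with a two-finger parallel gripper is mounted at the origin on the work surface. World frame = base frame: x ahead of the robot, y to its left, z up, the work surface at z = 0. Lengths are in m, angles in rad, forces in N, time in s.
With the tool pointing down it reaches from about 0.25 to 0.725 m from the base axis. Payload 4 kg.
Tool frame: the origin (TCP) lies midway between the tips of the shut fingers; the grasp point (between the pads) lies 19 mm behind it; z points along the fingers, y is the direction in which the jaws open and shut (so a half turn about z gives the same grasp; the last joint's range is limited). The gripper opens to 85 mm and grips with 20 to 120 N. Pads are 22 mm wide; open, the fingers measure 114 mm over their backs; the gripper's body (76 mm by 85 mm) begins 54 mm behind the grasp point. The pads swing forward as they close: fully open they stand 13 mm farther back than shut.
Start: joints at [1.199, 0.241, 0.005, 1.335, 0, 1.571], TCP at [0.182, 0.466, 0.231] pointing down, gripper open.
Joint ranges: [-2.72, 2.72], [-1.05, 1.87], [-1.09, 1.28], [-1.99, 2.15], [-1.42, 1.44], [-3.14, 3.14]. Speed limits (rad/s): [2.79, 2.79, 3.14, 3.14, 3.14, 3.14].

## Interface

Orientations are given as a unit quaternion [x, y, z, w].
In Python, from workcell import bot gives the robot as it stands.
- The arm moves only by the shell command python3 -m inch 'ROWS'. ROWS is JSON, a list of rows, each a list of 5 numbers: the shift along the tool's x, y, z scaled (see below), then the turn about the tool's z scaled (see below), then the closure, from 0 (fully open) to 1 (shut). A call has 1 to 10 rows; each row is the pose to reach, as a shift and turn from the pose commanded when the call began, along the tool's axes at that moment; what a row does not reach only later rows make up. The controller multiplies each number of a shift by 100 cm and each number of a turn by 120 degrees. A row lasts 1/8 s, in which the tool goes at most 62.5 mm and 10.7 degrees, less where a joint would pass 70% of its speed; a pose out of reach is approached as far as the arm can. A call with a number of a shift or a turn outside -1 to 1 is refused whole. A call with a gripper value outside its range is refused whole. The fingers move at their own pace and stop on an object; the grip force is fixed at half the most. Time passes only in rows, so rows that repeat a pose let the fingers close. It gives the time, the measured TCP pose, the force and the opening at its end, in the units of the state.
- bot.get_obs(): the state, without advancing time (a new reading comes with each control period).
- bot.camera(name): name is "scene" or "top" or "wrist"; returns the picture (480x640x3 uint8, red, green, blue); there is no depth.
- bot.calibration(name): a dict with "intrinsics" (3x3 intrinsics, pixels), "k1" (the pictures are not rectified: a ray, as slopes to the right and down, at radius r is drawn at 1 + k1 r^2 times it, then the intrinsics apply), "xyz" and "attitude" of the camera in the world; the wrist camera has in their place "tool_from_camera" (4x4, takes a point from camera to tool coordinates, whose origin is the TCP and whose axes are the flange's). Camera axes: x right, y down, z forward; pixel columns grow to the right and rows downward; lengths in m; the calibration is good to about 2 mm. A picture is of the moment at which its call begins: read the wrist's pose just before it. calibration takes no time and is no camera call.
- bot.job_done(): hands the job in, once; it reports no verdict.
Trained networks look in the newest picture that a camera, given by its name, has taken for a name from the list of things; names that differ only in an ending like _2 or _b are one class to them, and where a whole thing is asked for, a point or a joint stands for the part that bears it (a point fixed in the world has none). Each returns a list of dicts, best first, with "score" (0 to 1); they miss things now and then, are a little off and sometimes report something else, mostly with a low value. They report only what shows in the picture. A call takes as long as a camera call.
- bot.masks_of(camera, target): "pixels" (480x640 bool, what is visible of it) and "extent" ([left, top, width, height] as shares, 0 to 1, of the picture: columns of its width, rows of its height, round what is visible of it).
- bot.spot_point(camera, target): "point" ([column, row] as shares, 0 to 1, of the picture: columns of its width, rows of its height: a listed point, or the origin of a listed thing).
The state is a dict: "clock": time; "joint_pos": joint angles; "joint_vel": joint speeds; "tau": joint torques, N m; "eef_pos": TCP position; "tool_rot": TCP orientation; "ft_force": force on the tool from outside, world axes, zero at the start; "ft_torque": the same for the moment, N m; "grip_width": finger opening in m.
Only numpy, scipy, OpenCV 4.12 (cv2) and the standard library are available. Lean on these libraries where they do the work, as an engineer would, in place of code of your own. Each camera call takes 0.05 s, during which the arm holds its last target.

## Task

Set the blue rack of yellow-capped tubes upright on the incubator's pulled-out tray, slide the tray fully home, then push the door shut until its sprung latch snaps in and holds. Close it gently: do not slam it, ease off as soon as it clicks instead of leaning on it, and leave everything else on the bench where it is.

Things in the scene. Friction and masses are not known exactly. Their poses are not given: they have to be found in the camera images.
- incubator: Cream bench incubator, 240 deep (x) x 270 wide (y) x 195 high, fixed. Origin under its centre; x runs from front to back, the front face lies at x = -120 mm. The lower 85 mm is a base with a screen, the chamber is above. The fingers must never press on it, its tray or its door with more than 25 N.
- opening (a point): Middle of the lower edge of the chamber's front opening, which is 156 wide and 85 high (z = 95 to 180 mm over the bench). To its right (108 mm along the incubator's -y) a steel roller strike and rubber stops stand up to 47 mm ahead of the front face, up to 184 mm over the bench.
- tray (a joint): Slide of the tray, m: 0 = fully home (under 0.005 counts), grows as it comes out to the incubator's -x, at most 0.14. Starts 0.125 to 0.14. It drags with about 2 N and stops dead at 0.
- tray_floor (a point): Middle of the tray's floor (upper surface, 94 mm over the bench), axes as the incubator's. The floor is 128 (x) x 136 mm (y) inside, with rims 10 mm high at the sides and 23 mm at the back.
- tray_front (a point): Middle of the outer face (looking to the incubator's -x) of the tray's blue front plate, 60 mm above the tray floor. The plate is 144 wide, 6 thick and reaches from 6 mm below the tray floor to 71 mm above it. Push on it to slide the tray in; when home this face is 4 mm ahead of the incubator's front face.
- door (a joint): Door angle, rad: 0 when parallel to the front, grows as it opens; 1.57 points along the incubator's -x. Starts 1.65 to 1.95, stays where left. It must go in past 0: it rests latched between -0.005 and -0.06, as the strike's depth differs by 12 mm, not measurable beforehand. A stop blocks it 2 to 3 mm after the snap. In the last 0.3 rad keep below 2 rad/s; once latched press at most 9 N.
- door_hinge (a point): On the door's upright hinge axis, left (+y) of the opening, level with the door's top edge (195 mm over the bench); turns with the door. Its y points from free edge to hinge, its x from the outer face inwards. The door runs 225 mm from here along -y, is 16 thick (outer face at x = -8 mm) and 110 high (downwards).
- door_edge (a point): Top corner of the door's outer face at its free edge; turns with the door; axes as door_hinge.
- latch (a joint): How far the latch bolt is pressed into the door, m: 0 = sprung fully out, at most 0.011. Its bevel rides on the roller and it is pressed in about 7 mm, then slides 5 mm on its flat tip and drops out behind it, about 0.07 rad after first touch. This takes up to 11 to 18 N on the outer face 190 mm from the hinge, more nearer the hinge; the push falls just before the snap. Unlatched, the door does not hold.
- bolt_tip (a point): Tip of the brass latch bolt, which stands 12 mm out of the door's free edge at half height (140 mm over the bench); it is 24 mm high, bevelled 45 degrees on the inner side with a 5 mm flat tip, flat on the outer.
- rack: Blue tube rack full of yellow-capped tubes, 100 (x) x 46 (y) x 55 mm high; tubes stand 15 mm above that. Origin at the centre of its underside, about 0.11 to 0.23 kg. Its upright sides can be gripped across y. It may stand on the tray either way round.
- spare_rack: Bystander: empty green tube rack, 100 x 46 x 55 mm; origin under its centre.
- reagent: Bystander: clear bottle with blue cap, 68 across, 150 high; origin under its centre.
- beaker: Bystander: clear open beaker, 72 across, 90 high; origin under its centre.
- plates: Bystander: stack of three well plates, 86 x 128 x 43 mm; origin under its centre.
- timer: Bystander: white square timer, 70 x 70 x 22 mm; origin under its centre.
- tip_box: Bystander: grey box of pipette tips with an orange lid, 122 x 82 x 72 mm; origin under its centre.

How it is judged:
On the way, in this order (a step that is already met when the one before it is completed fails the run):
1. the blue rack stands upright on the tray, let go (z of rack in the frame of tray_floor between -0.004 and 0.006 m and x of rack in the frame of tray_floor between -0.045 and 0.045 m and y of rack in the frame of tray_floor between -0.055 and 0.055 m and angle between rack's own z axis and vertical below 0.1 rad and contact force between the fingers and rack below 0.1 N), for 0.2 s.
2. the tray is fully home with the rack on it (z of rack in the frame of tray_floor between -0.004 and 0.006 m and x of rack in the frame of tray_floor between -0.045 and 0.045 m and y of rack in the frame of tray_floor between -0.055 and 0.055 m and angle between rack's own z axis and vertical below 0.1 rad and value of joint tray below 0.005 m), for 0.2 s.
3. the door is shut and the latch has snapped out behind the strike (value of joint door below 0.004 rad and value of joint latch below 0.002 m), for 0.2 s.
At the end, for the whole second after the job is handed in: The blue rack stands upright (within 0.1 rad) on the tray floor and at rest, the tray is within 5 mm of home, the door angle is below 0.004 rad and the latch bolt is out again to within 2 mm (snapped in behind the strike) (all of step 2 and all of step 3 and linear speed of rack below 0.01 m/s); the robot touches nothing.
It fails at once if the fingers press on the incubator, its tray or its door with more than 25 N (contact force between the fingers and incubator above 25 N).
It fails at once if the door is slammed (swings faster than 2 rad/s in the last 0.3 rad) (value of joint door below 0.3 rad and velocity of joint door below -2 rad/s).
It fails at once if the latched door is leaned on with more than 9 N (value of joint door below 0.004 rad and value of joint latch below 0.001 m and contact force between the fingers and incubator above 9 N).
It fails at once if the blue rack is tipped over (angle between rack's own z axis and vertical above 0.6 rad).
It fails at once if a bystander (green rack, bottle, beaker, plates, timer, tip box) is moved more than 2 cm (distance of any of spare_rack, reagent, beaker, plates, timer, tip_box from where it was at the start of the episode above 0.02 m).
It also fails if it takes over 72 s, if anything falls off the work surface, if the arm or the gripper's body presses on something with over 40 N, if the wrist force passes 120 N, or if a joint passes its speed limit or range.

## Working session

There is one attempt and no reset: what is moved stays moved. The work goes in short steps, Python scripts to look and compute and a shell command to move; the robot and the scene stay as the last step left them, time stands still between calls to the robot, and variables do not carry over. Pictures are saved under pics/ and viewed, and the job is handed in when it is done.

```bash
ls; mkdir -p pics; cat > h.py <<'E'
import numpy as np, cv2, sys
from scipy.spatial.transform import Rotation as R
from workcell import bot
def cal(n):
    c=bot.calibration(n); return c
def save(n,f):
    im=bot.camera(n); cv2.imwrite('pics/'+f,cv2.cvtColor(im,cv2.COLOR_RGB2BGR)); return im
E
python3 - <<'E'
from h import *
o=bot.get_obs(); print(o)
for n in ["scene","top","wrist"]:
    print(n,bot.calibration(n)); save(n,n+'0.png')
E
```

```text
pics
{'clock': 0.0, 'joint_pos': array([1.19901220e+00, 2.41400011e-01, 3.73900071e-03, 1.33515969e+00,
       1.18074158e-05, 1.57080699e+00]), 'joint_vel': array([-0.00102396,  0.00078054,  0.00012708, -0.00214903, -0.00113841,
       -0.00205406]), 'tau': array([-5.20483118e-04, -3.72315001e+01,  2.52409583e+01,  1.69216830e-02,
        1.08506895e-04,  2.78240151e-07]), 'eef_pos': array([0.18141464, 0.46527448, 0.23042504]), 'tool_rot': array([ 1.84828451e-01,  9.82770278e-01, -9.93658833e-04, -1.92872465e-04]), 'ft_force': array([ 0.58159266,  0.24658457, -0.39467938]), 'ft_torque': array([ 0.01010975, -0.02643142, -0.01444897]), 'grip_width': 0.0856171089327086}
scene {'intrinsics': array([[583.36089088,   0.        , 318.72743928],
       [  0.        , 583.36089088, 232.88226794],
       [  0.        ,   0.        ,   1.        ]]), 'k1': 0.05392907000965296, 'xyz': array([1.62327921, 0.17281627, 1.52963987]), 'attitude': array([ 0.63042346,  0.70599843, -0.24037359, -0.21529752])}
top {'intrinsics': array([[437.78610193,   0.        , 319.44121011],
       [  0.        , 437.78610193, 230.91880589],
       [  0.        ,   0.        ,   1.        ]]), 'k1': -0.05145982064151281, 'xyz': array([0.45352152, 0.02934002, 1.34987198]), 'attitude': array([ 0.70685134, -0.70548174,  0.02665668, -0.04411492])}
wrist {'intrinsics': array([[373.51729192,   0.        , 318.82397885],
       [  0.        , 373.51729192, 233.53289947],
       [  0.        ,   0.        ,   1.        ]]), 'k1': -0.009954479869218014, 'tool_from_camera': array([[ 2.04044292e-04, -9.62036114e-01, -2.72922102e-01,
         6.89731218e-02],
       [ 9.99999359e-01, -1.07768279e-04,  1.12750538e-03,
        -9.03058162e-04],
       [-1.11411324e-03, -2.72922157e-01,  9.62035475e-01,
        -1.42827083e-01],
       [ 0.00000000e+00,  0.00000000e+00,  0.00000000e+00,
         1.00000000e+00]])}
```

View pics/top0.png

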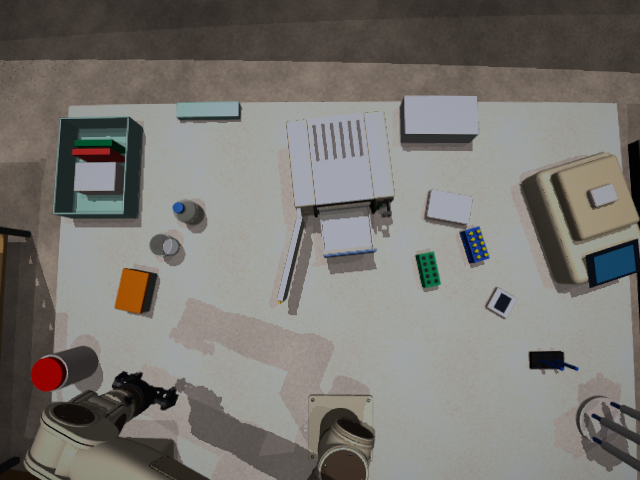

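View pics/scene0.png

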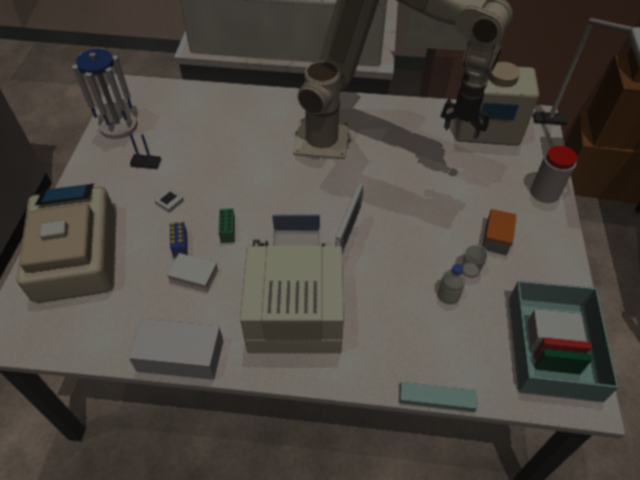

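View pics/wrist0.png

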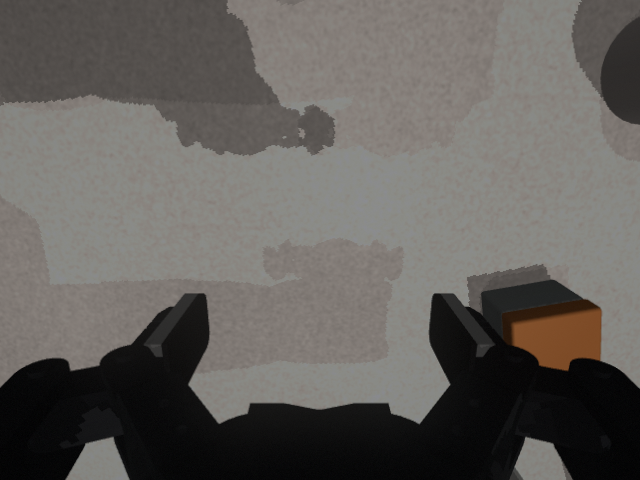

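```bash
cat >> h.py <<'E'
def pose(n):
    c=bot.calibration(n)
    if 'xyz' in c: return R.from_quat(c['attitude']).as_matrix(),np.array(c['xyz'])
    o=bot.get_obs(); T=c['tool_from_camera']; Rt=R.from_quat(o['tool_rot']).as_matrix()
    return Rt@T[:3,:3],Rt@T[:3,3]+o['eef_pos']
def ray(n,uv,P=None):
    c=bot.calibration(n); K=c['intrinsics'];k=c['k1']
    d=np.array([(uv[0]-K[0,2])/K[0,0],(uv[1]-K[1,2])/K[1,1]]); s=d.copy()
    for _ in range(20): s=d/(1+k*(s@s))
    Rm,p=P or pose(n); v=Rm@np.array([s[0],s[1],1]); return p,v/np.linalg.norm(v)
def atz(n,uv,z,P=None):
    p,v=ray(n,uv,P); return p+v*(z-p[2])/v[2]
def tri(rs):
    A=np.zeros((3,3));b=np.zeros(3)
    for p,v in rs:
        M=np.eye(3)-np.outer(v,v);A+=M;b+=M@p
    x=np.linalg.solve(A,b); return x,[np.linalg.norm((np.eye(3)-np.outer(v,v))@(x-p)) for p,v in rs]
def proj(n,X,P=None):
    c=bot.calibration(n);K=c['intrinsics'];Rm,p=P or pose(n)
    q=Rm.T@(np.array(X)-p); s=q[:2]/q[2]; s=s*(1+c['k1']*(s@s)); return np.array([K[0,0]*s[0]+K[0,2],K[1,1]*s[1]+K[1,2]])
E
python3 - <<'E'
from h import *
Z=dict(incubator=0,opening=.095,tray_floor=.094,tray_front=.154,door_hinge=.195,door_edge=.195,bolt_tip=.14,rack=0,spare_rack=0,reagent=0,beaker=0,plates=0,timer=0,tip_box=0)
for t,z in Z.items():
    rs=[]
    for n in ['top','scene']:
        r=bot.spot_point(n,t)
        if r:
            uv=np.array(r[0]['point'])*[640,480]; rs.append(ray(n,uv)); print(t,n,round(r[0]['score'],2),uv.round(1),atz(n,uv,z).round(4),len(r))
    if len(rs)==2: print('   tri',[np.round(a,4) for a in tri(rs)])
E
```

```text
opening top 0.9 [339.9 211.3] [0.6367 0.0016 0.095 ] 1
tray_floor top 0.9 [349.2 227.7] [ 0.589  -0.0251  0.094 ] 1
tray_floor scene 0.76 [296.9 248.2] [ 0.5886 -0.0098  0.094 ] 1
   tri [array([ 0.5883, -0.0176,  0.093 ]), array([0.0076, 0.0076])]
tray_front top 0.67 [349.9 259.6] [ 0.4952 -0.0241  0.154 ] 1
tray_front scene 0.56 [296.6 218.1] [ 0.5198 -0.0185  0.154 ] 1
   tri [array([ 0.4961, -0.024 ,  0.1243]), array([0.0014, 0.0014])]
door_hinge top 0.81 [300.3 214.5] [0.6135 0.1093 0.195 ] 1
door_hinge scene 0.74 [338.3 235.6] [0.6033 0.1154 0.195 ] 1
   tri [array([0.6116, 0.1122, 0.2051]), array([0.0036, 0.0036])]
door_edge top 0.8 [277.4 300.3] [0.3867 0.1678 0.195 ] 1
door_edge scene 0.77 [364.3 183.7] [0.3933 0.1765 0.195 ] 1
   tri [array([0.3856, 0.1728, 0.1856]), array([0.0038, 0.0038])]
bolt_tip scene 0.6 [190.8 275.9] [ 0.7521 -0.2899  0.14  ] 1
rack top 0.63 [170.8 246.2] [0.5407 0.5287 0.    ] 2
rack scene 0.83 [179.  243.4] [ 0.5449 -0.4055  0.    ] 1
   tri [array([0.7188, 0.0377, 0.6346]), array([0.3285, 0.3285])]
spare_rack top 0.91 [426.8 268.4] [ 0.4738 -0.266
[... 361 characters left out ...]
5344 0.534  0.    ] 3
beaker scene 0.94 [469.6 272.5] [0.5528 0.5294 0.    ] 1
   tri [array([ 0.5362,  0.5382, -0.0215]), array([0.0037, 0.0037])]
plates top 0.94 [445.9 206.2] [ 0.6666 -0.3301  0.    ] 2
plates scene 0.58 [191.7 274.8] [ 0.66   -0.3348  0.    ] 1
   tri [array([ 0.6655, -0.3299,  0.0085]), array([0.002, 0.002])]
timer top 0.67 [498.5 304. ] [ 0.3656 -0.4839  0.    ] 1
timer scene 0.67 [169.6 201.2] [ 0.3717 -0.484   0.    ] 1
   tri [array([ 0.3651, -0.4872, -0.0081]), array([0.0002, 0.0002])]
tip_box top 0.92 [142.6 291.4] [0.3992 0.6138 0.    ] 1
tip_box scene 0.66 [499.  236.3] [0.3976 0.6309 0.    ] 1
   tri [array([ 0.3977,  0.6242, -0.0046]), array([0.0079, 0.0079])]
```

```bash
python3 - <<'E'
from h import *
im=cv2.imread('pics/top0.png')
cv2.imwrite('pics/crop1.png',cv2.resize(im[100:310,265:405],None,fx=2.8,fy=2.8,interpolation=cv2.INTER_CUBIC))
cv2.imwrite('pics/crop2.png',cv2.resize(im[180:320,380:520],None,fx=4,fy=4,interpolation=cv2.INTER_CUBIC))
E
```

```text
(no output)
```

View pics/crop1.png

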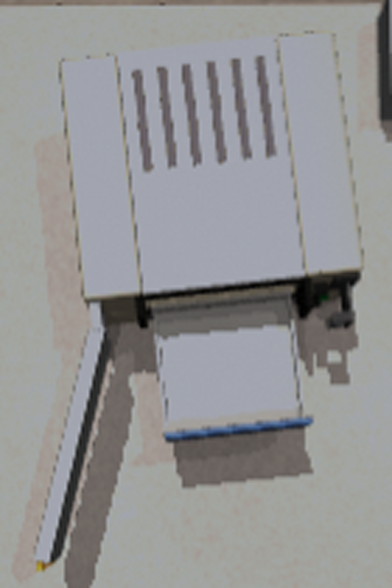

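View pics/crop2.png

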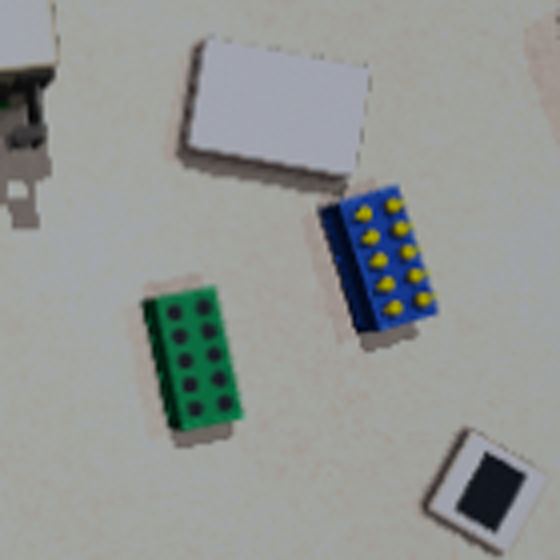

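```bash
python3 - <<'E'
from h import *
P=pose('top')
c1=lambda u,v:(265+u/2.8,100+v/2.8); c2=lambda u,v:(380+u/4,180+v/4)
I=[atz('top',c1(*p),.195,P) for p in [(85,298),(360,272),(335,33),(62,60)]]
print(np.round(I,4)); 
for i in range(4): d=I[(i+1)%4]-I[i]; print(np.linalg.norm(d),np.degrees(np.arctan2(d[1],d[0])))
B=[atz('top',c2(*p),.055,P) for p in [(342,203),(398,186),(437,313),(380,331)]]
print(np.round(B,4),np.mean(B,0))
for i in range(4): d=B[(i+1)%4]-B[i]; print(np.linalg.norm(d),np.degrees(np.arctan2(d[1],d[0])))
for q in [(165,436),(310,422)]: print('plate',atz('top',c1(*q),.165,P))
for q in [(95,318),(40,563),(52,563),(107,330)]: print('door',atz('top',c1(*q),.195,P))
E
```

```text
[[ 0.6353  0.1227  0.195 ]
 [ 0.6602 -0.1394  0.195 ]
 [ 0.8966 -0.119   0.195 ]
 [ 0.8705  0.1474  0.195 ]]
0.2631865399881585 -84.56243240755325
0.23726624938353982 4.929800606096685
0.26764899033173367 95.59362953063012
0.23653967339367885 -173.99106722622076
[[ 0.5844 -0.3718  0.055 ]
 [ 0.5971 -0.414   0.055 ]
 [ 0.5029 -0.4399  0.055 ]
 [ 0.4897 -0.3972  0.055 ]] [ 0.54353271 -0.40573412  0.055     ]
0.04403059145553809 -73.2104837607719
0.09771666175191625 -164.6350450960085
0.044678636980208554 107.23787170449856
0.09808432340099658 14.992390788437582
plate [0.50514788 0.04646944 0.165     ]
plate [ 0.51889371 -0.09347889  0.165     ]
door [0.61599099 0.11293697 0.195     ]
door [0.38471506 0.16275052 0.195     ]
door [0.38478315 0.1514863  0.195     ]
door [0.60446877 0.10141333 0.195     ]
```

```bash
cat >> h.py <<'E'
def delta(xyz,yaw=None):
    o=bot.get_obs(); Rt=R.from_quat(o['tool_rot']).as_matrix()
    d=Rt.T@(np.array(xyz)-o['eef_pos'])
    y=np.degrees(np.arctan2(Rt[1,0],Rt[0,0])); 
    t=0 if yaw is None else -((yaw-y+180)%360-180)/120
    print('at',o['eef_pos'].round(4),'yaw',round(y,2),'F',o['ft_force'].round(2),'t',round(o['clock'],2),'w',round(o['grip_width'],4)); print('delta',d.round(4),'turn',round(t,4)); return d,t
E
python3 -c "
from h import *
delta([.525,-.40,.25],195)"
```

```text
at [0.1816 0.4658 0.2313] yaw 158.7 F [-0.06 -0.69 -0.85] t 1.55 w 0.0857
delta [-0.6344 -0.6819 -0.0187] turn -0.3025
```

```bash
python3 -m inch '[[-0.634,-0.682,-0.019,-0.3,0],[-0.634,-0.682,-0.019,-0.3,0],[-0.634,-0.682,-0.019,-0.3,0],[-0.634,-0.682,-0.019,-0.3,0],[-0.634,-0.682,-0.019,-0.3,0],[-0.634,-0.682,-0.019,-0.3,0],[-0.634,-0.682,-0.019,-0.3,0],[-0.634,-0.682,-0.019,-0.3,0],[-0.634,-0.682,-0.019,-0.3,0],[-0.634,-0.682,-0.019,-0.3,0]]'; python3 -c "
from h import *
delta([.525,-.40,.25],195)"
```

```text
clock: 2.8
eef_pos: [0.4074, -0.1037, 0.2443]
tool_rot: [-0.128, 0.992, -0.0, 0.001]
ft_force: [-0.2, 0.6, 0.9]
grip_width: 0.0854
at [ 0.4074 -0.1037  0.2443] yaw -165.34 F [-0.18  0.58  0.9 ] t 2.8 w 0.0854
delta [-0.0388 -0.3165 -0.0056] turn -0.0028
```

```bash
python3 -m inch '[[-0.039,-0.316,-0.006,0,0],[-0.039,-0.316,-0.006,0,0],[-0.039,-0.316,-0.006,0,0],[-0.039,-0.316,-0.006,0,0],[-0.039,-0.316,-0.006,0,0],[-0.039,-0.316,-0.006,0,0],[-0.039,-0.316,-0.006,0,0]]'; python3 - <<'E'
from h import *
delta([.525,-.40,.25],195)
P=pose('wrist'); save('wrist','w1.png')
r=bot.spot_point('wrist','rack'); m=bot.masks_of('wrist','rack')
for x in r: print(x['score'],np.array(x['point'])*[640,480], atz('wrist',np.array(x['point'])*[640,480],0,P))
for x in m: print(x['score'],x['extent'])
E
```

```text
clock: 3.68
eef_pos: [0.5244, -0.3974, 0.2487]
tool_rot: [-0.128, 0.992, 0.001, -0.001]
ft_force: [-0.5, 0.3, 0.1]
grip_width: 0.0857
at [ 0.5244 -0.3974  0.2487] yaw -165.35 F [-0.52  0.32  0.06] t 3.67 w 0.0857
delta [ 0.0001 -0.0027 -0.0013] turn -0.0029
0.79 [307.776 211.2  ] [ 0.54356189 -0.40463852  0.        ]
0.64 [0.4355, 0.3463, 0.0802, 0.2306]
```

View pics/w1.png

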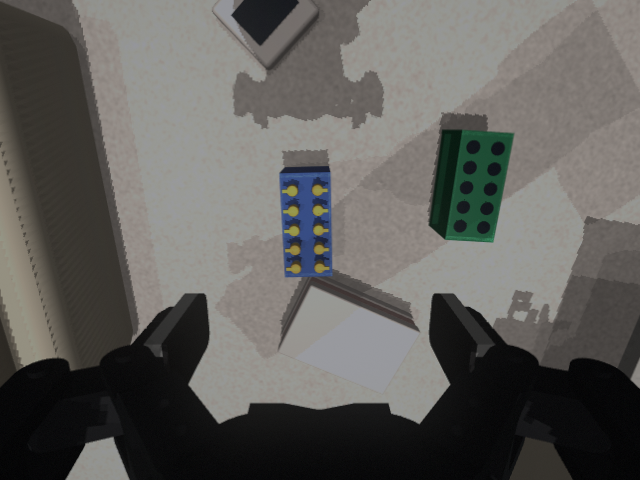

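```bash
python3 - <<'E'
from h import *
P=pose('wrist')
B=np.array([atz('wrist',p,.055,P) for p in [(280,174),(330,173),(332,275),(284,277)]])
print(B.round(4),B.mean(0))
for i in range(4): d=B[(i+1)%4]-B[i]; print(np.linalg.norm(d),np.degrees(np.arctan2(d[1],d[0])))
q=atz('wrist',(310,277),.043,P); print('plate corner',q)
delta([B[:,0].mean(),B[:,1].mean(),.05],196.5)
E
```

```text
[[ 0.5057 -0.4377  0.055 ]
 [ 0.4934 -0.3943  0.055 ]
 [ 0.5881 -0.3665  0.055 ]
 [ 0.6021 -0.4112  0.055 ]] [ 0.54734099 -0.40241352  0.055     ]
0.04511675729143284 105.91265037774414
0.09879264714740398 16.383127456627854
0.04685360256825775 -72.6625968784733
0.0999584402447523 -164.60962200451374
plate corner [ 0.60053521 -0.3856676   0.043     ]
at [ 0.5246 -0.3959  0.251 ] yaw -165.23 F [ 0.37  0.39 -0.19] t 3.83 w 0.0856
delta [-0.0202 -0.012   0.201 ] turn -0.0144
```

```bash
python3 -m inch '[[-0.018,-0.0125,0.03,-0.01,0],[-0.018,-0.0125,0.09,-0.01,0],[-0.018,-0.0125,0.14,-0.01,0],[-0.018,-0.0125,0.18,-0.01,0],[-0.018,-0.0125,0.21,-0.01,0],[-0.018,-0.0125,0.232,-0.01,0],[-0.018,-0.0125,0.232,-0.01,0],[-0.018,-0.0125,0.232,-0.01,0]]'; python3 - <<'E'
from h import *
delta([.5455,-.4035,.018],196)
save('wrist','w2.png')
E
```

```text
clock: 4.82
eef_pos: [0.5462, -0.4046, 0.02]
tool_rot: [-0.139, 0.99, -0.001, 0.001]
ft_force: [-0.2, -0.3, 0.1]
grip_width: 0.0855
at [ 0.5462 -0.4046  0.02  ] yaw -164.05 F [-0.23 -0.33  0.14] t 4.83 w 0.0855
delta [0.0004 0.0013 0.002 ] turn -0.0004
```

View pics/w2.png

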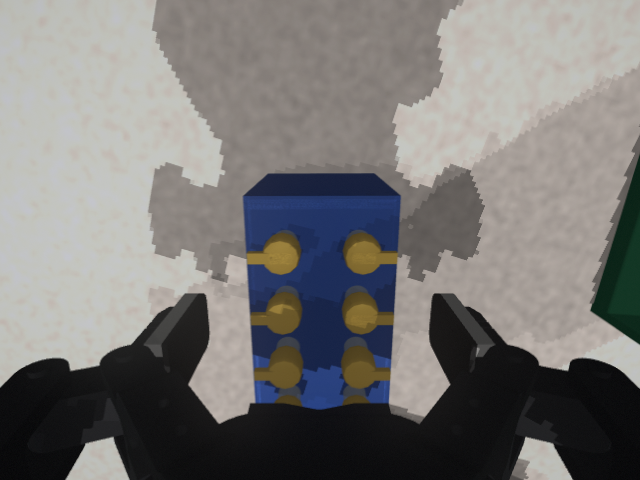

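The rack (columns 245–400) sits centred between the pads (208 and 432). Close and lift.

```bash
python3 -m inch '[[0,0,0,0,0.7],[0,0,0,0,1],[0,0,0,0,1],[0,0,0,0,1],[0,0,0,0,1],[0,0,-0.02,0,1],[0,0,-0.06,0,1],[0,0,-0.12,0,1],[0,0,-0.17,0,1],[0,0,-0.2,0,1]]'; python3 - <<'E'
from h import *
delta([.58,-.0185,.22],185.4)
save('wrist','w3.png')
E
```

```text
clock: 6.12
eef_pos: [0.5456, -0.4052, 0.2203]
tool_rot: [-0.138, 0.99, -0.001, 0.001]
ft_force: [-0.1, -0.9, -0.7]
grip_width: 0.0455
at [ 0.5456 -0.4052  0.2203] yaw -164.11 F [-0.05 -0.92 -0.68] t 6.12 w 0.0455
delta [-1.389e-01  3.625e-01 -2.000e-04] turn 0.0874
```

View pics/w3.png

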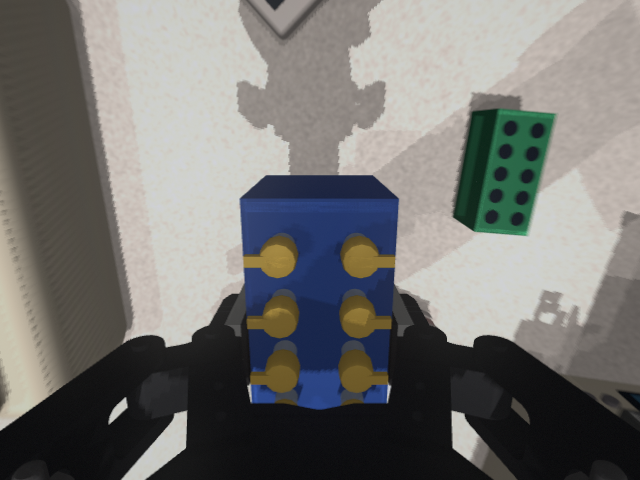

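```bash
python3 -m inch '[[-0.04,0.03,-0.015,0,1],[-0.08,0.09,-0.02,0.02,1],[-0.11,0.15,-0.02,0.04,1],[-0.125,0.2,-0.02,0.06,1],[-0.139,0.26,-0.02,0.08,1],[-0.14,0.31,-0.02,0.0875,1],[-0.14,0.345,-0.02,0.0875,1],[-0.14,0.362,-0.02,0.0875,1],[-0.14,0.364,-0.02,0.0875,1],[-0.14,0.364,-0.02,0.0875,1]]'; python3 - <<'E'
from h import *
delta([.582,-.016,.112],185.4)
im=save('top','t2.png'); s=save('scene','s2.png')
P=pose('wrist');save('wrist','w4.png')
im=cv2.imread('pics/top0.png')
a=cv2.imread('pics/t2.png')[180:300,270:410]; b=cv2.imread('pics/s2.png')[180:300,230:370]
cv2.imwrite('pics/c2.png',np.hstack([cv2.resize(a,None,fx=2.8,fy=2.8),cv2.resize(b,None,fx=2.8,fy=2.8)]))
E
```

```text
clock: 7.42
eef_pos: [0.5805, -0.0175, 0.2374]
tool_rot: [-0.046, 0.999, -0.0, -0.0]
ft_force: [0.1, -0.7, -1.3]
grip_width: 0.0453
at [ 0.5805 -0.0175  0.2374] yaw -174.68 F [ 0.13 -0.72 -1.35] t 7.42 w 0.0453
delta [-0.0017  0.0014  0.1254] turn -0.0006
```

View pics/c2.png

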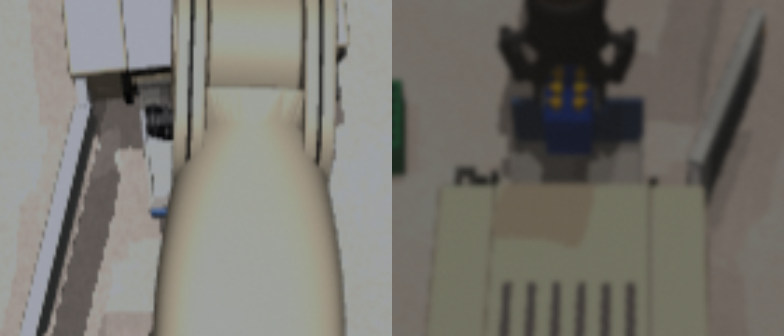

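View pics/w4.png

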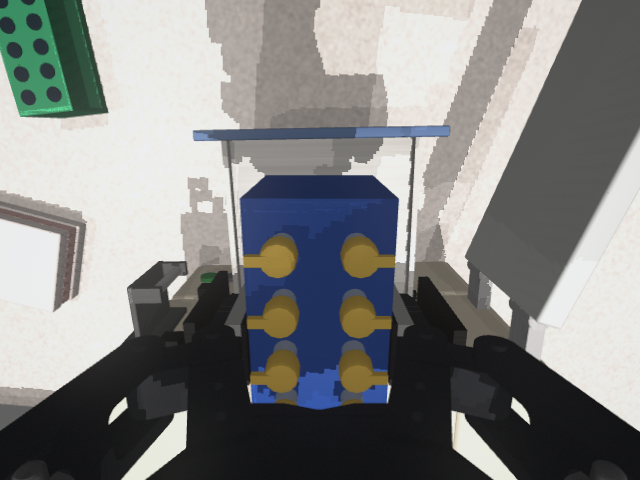

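```bash
python3 - <<'E'
from h import *
im=cv2.imread('pics/w4.png'); cv2.imwrite('pics/c3.png',cv2.resize(im[110:300,180:460],None,fx=2.8,fy=2.8))
P=pose('wrist')
A=[atz('wrist',p,.165,P) for p in [(194,131),(449,126.5)]]; print(np.round(A,4),np.mean(A,0)); d=A[1]-A[0]; print(np.linalg.norm(d),np.degrees(np.arctan2(d[1],d[0])))
A=[atz('wrist',p,.104,P) for p in [(229,141),(237,262),(415,138),(407,265)]]; print('rims',np.round(A,4))
E
```

```text
[[ 0.5198 -0.0939  0.165 ]
 [ 0.5043  0.0471  0.165 ]] [ 0.51201006 -0.02339345  0.165     ]
0.14188628552139942 96.26895407930499
rims [[ 0.5268 -0.0883  0.104 ]
 [ 0.6188 -0.0795  0.104 ]
 [ 0.5123  0.0447  0.104 ]
 [ 0.609   0.0541  0.104 ]]
```

View pics/c3.png

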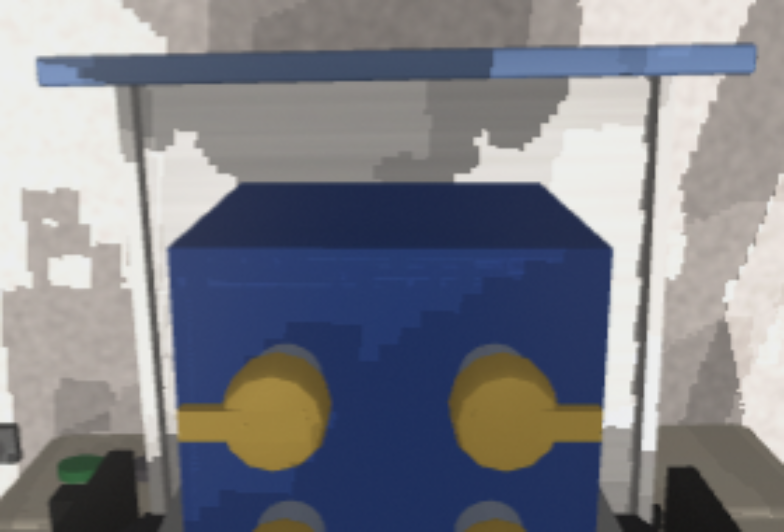

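```bash
python3 -m inch '[[-0.0015,0.0015,0.04,-0.003,1],[-0.0015,0.0015,0.08,-0.003,1],[-0.0015,0.0015,0.105,-0.003,1],[-0.0015,0.0015,0.115,-0.003,1],[-0.0015,0.0015,0.12,-0.003,1],[-0.0015,0.0015,0.122,-0.003,1]]'; python3 - <<'E'
from h import *
delta([.582,-.0165,.114],185.7)
save('wrist','w5.png')
E
```

```text
clock: 8.32
eef_pos: [0.5824, -0.0149, 0.1167]
tool_rot: [-0.05, 0.999, -0.0, 0.001]
ft_force: [0.4, 0.6, -2.3]
grip_width: 0.0454
at [ 0.5824 -0.0149  0.1167] yaw -174.26 F [ 0.35  0.6  -2.31] t 8.32 w 0.0454
delta [ 0.0006 -0.0015  0.0027] turn 0.0003
```

View pics/w5.png

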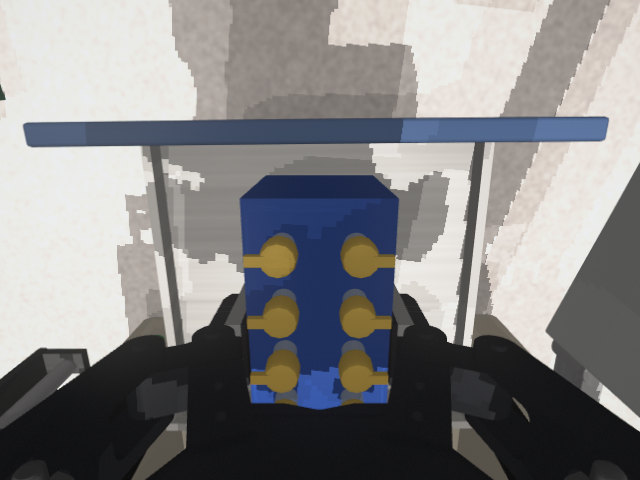

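```bash
python3 -m inch '[[0,0,0.0015,0,1],[0,0,0.003,0,1]]';python3 -m inch '[[0,0,0.001,0,1]]'
```

```text
clock: 8.62
eef_pos: [0.5821, -0.0147, 0.1135]
tool_rot: [-0.05, 0.999, -0.0, 0.001]
ft_force: [-0.5, -0.6, -1.7]
grip_width: 0.0453
clock: 8.75
eef_pos: [0.5819, -0.0146, 0.1128]
tool_rot: [-0.05, 0.999, -0.0, 0.001]
ft_force: [-2.3, 0.2, 5.9]
grip_width: 0.0457
```

Contact (+6 N up). Release and rise.

```bash
python3 -m inch '[[0,0,-0.0005,0,0.5],[0,0,-0.0005,0,0],[0,0,-0.0005,0,0],[0,0,-0.0005,0,0],[0,0,-0.01,0,0],[0,0,-0.05,0,0],[0,0,-0.09,0,0],[0,0,-0.11,0,0]]'; python3 - <<'E'
from h import *
delta([.49,-.025,.2],185.7)
save('wrist','w6.png')
E
```

```text
clock: 9.75
eef_pos: [0.5828, -0.0147, 0.2255]
tool_rot: [-0.05, 0.999, -0.0, 0.002]
ft_force: [0.4, -0.9, 0.7]
grip_width: 0.0856
at [ 0.5828 -0.0147  0.2255] yaw -174.24 F [ 0.37 -0.85  0.71] t 9.75 w 0.0856
delta [ 0.0935 -0.0009  0.025 ] turn 0.0005
```

View pics/w6.png

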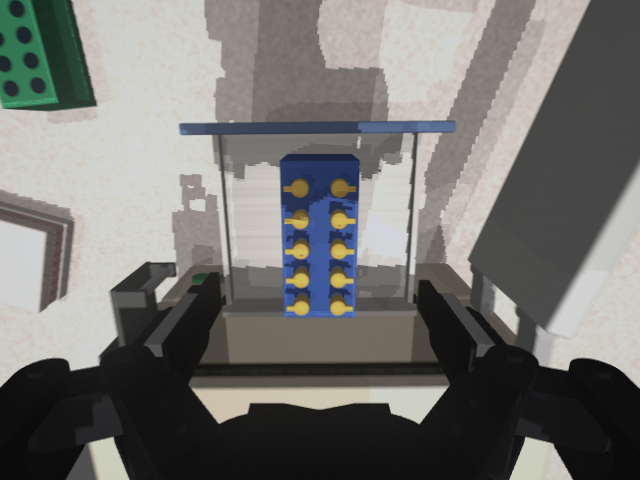

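```bash
python3 -c "
from h import *
delta([.474,-.0265,.136],185.6)"; python3 -m inch '[[0.06,0.001,0,0,1],[0.1,0.001,0,0,1],[0.11,0.001,0.02,0,1],[0.11,0.001,0.06,0,1],[0.11,0.001,0.085,0,1],[0.11,0.001,0.09,0,1],[0.11,0.001,0.09,0,1]]'; python3 -c "
from h import *
delta([.501,-.0245,.136],185.6); save('wrist','w7.png')"
```

```text
at [ 0.5838 -0.0148  0.2277] yaw -174.24 F [0.82 0.67 2.1 ] t 9.8 w 0.0854
delta [ 0.1112 -0.0006  0.0907] turn 0.0013
clock: 10.68
eef_pos: [0.4723, -0.0247, 0.1322]
tool_rot: [-0.05, 0.999, -0.0, 0.0]
ft_force: [-0.0, -0.1, -0.0]
grip_width: 0.0001
at [ 0.4723 -0.0247  0.1322] yaw -174.24 F [-0.02 -0.08 -0.04] t 10.68 w 0.0001
delta [-0.0286 -0.0026 -0.0038] turn 0.0013
```

View pics/w7.png

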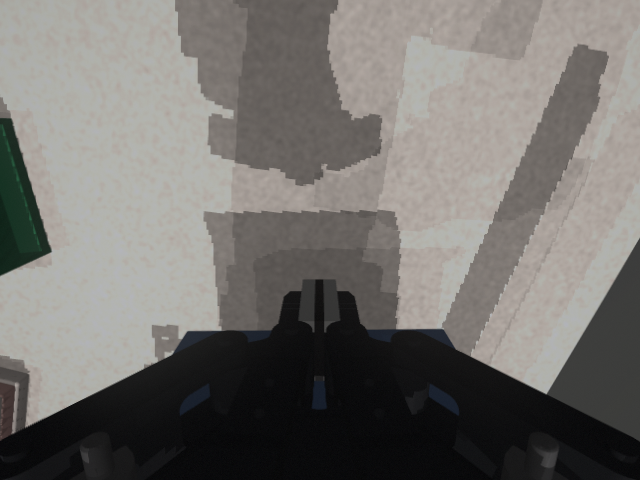

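```bash
python3 -m inch '[[-0.014,-0.002,-0.005,0,1],[-0.024,-0.002,-0.006,0,1],[-0.03,-0.002,-0.006,0,1],[-0.036,-0.002,-0.006,0,1],[-0.043,-0.002,-0.006,0,1],[-0.051,-0.002,-0.006,0,1],[-0.06,-0.002,-0.006,0,1],[-0.07,-0.002,-0.006,0,1]]'; python3 -c "
from h import *
delta([.501,-.0245,.136],185.6); save('wrist','w8.png')"
```

```text
clock: 11.72
eef_pos: [0.5423, -0.0193, 0.1377]
tool_rot: [-0.05, 0.999, 0.0, -0.0]
ft_force: [-2.4, 0.9, 0.8]
grip_width: -0.0002
at [ 0.5423 -0.0193  0.1377] yaw -174.23 F [-2.35  0.95  0.82] t 11.72 w -0.0002
delta [ 0.0416 -0.001   0.0017] turn 0.0014
```

View pics/w8.png

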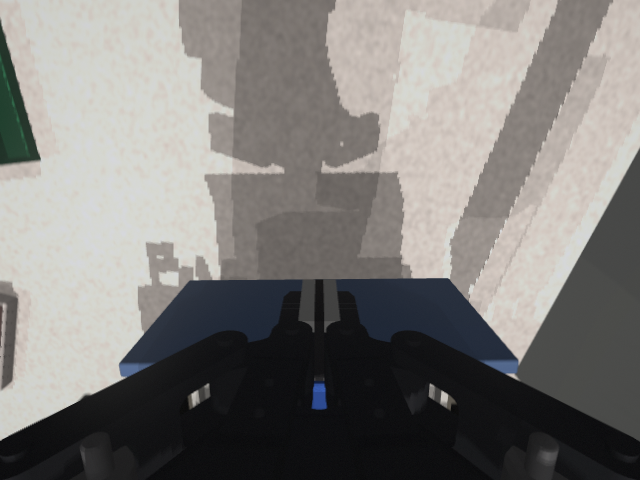

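```bash
python3 -m inch '[[-0.01,0,0,0,1],[-0.02,0,0,0,1],[-0.03,0,0,0,1],[-0.04,0,0,0,1],[-0.05,0,0,0,1],[-0.059,0,0,0,1],[-0.066,0,0,0,1],[-0.071,0,0,0,1],[-0.074,0,0,0,1],[-0.076,0,0,0,1]]'; python3 -c "
from h import *
P=pose('wrist')
delta([.631,-.0115,.136],185.6); save('wrist','w9.png')"
```

```text
clock: 13.02
eef_pos: [0.6175, -0.0121, 0.1378]
tool_rot: [-0.05, 0.999, -0.0, -0.0]
ft_force: [-2.9, 1.6, 0.1]
grip_width: 0.0003
at [ 0.6175 -0.0121  0.1378] yaw -174.25 F [-2.92  1.64  0.12] t 13.03 w 0.0003
delta [-0.0135 -0.0007  0.0018] turn 0.0013
```

View pics/w9.png

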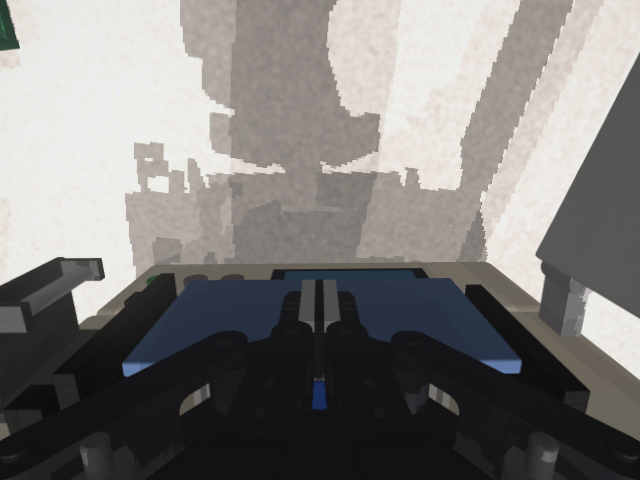

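```bash
for i in 1; do python3 -m inch '[[-0.002,0,0,0,1],[-0.004,0,0,0,1],[-0.006,0,0,0,1],[-0.008,0,0,0,1]]'; done
```

```text
clock: 13.58
eef_pos: [0.6256, -0.0113, 0.1378]
tool_rot: [-0.05, 0.999, -0.0, -0.0]
ft_force: [-3.2, -0.1, -1.6]
grip_width: -0.0
```

```bash
python3 -m inch '[[-0.0015,0,0,0,1]]'; python3 -m inch '[[-0.001,0,0,0,1]]'
```

```text
clock: 13.7
eef_pos: [0.6271, -0.0111, 0.1378]
tool_rot: [-0.05, 0.999, -0.0, -0.0]
ft_force: [-2.5, 1.2, 0.6]
grip_width: -0.0001
clock: 13.82
eef_pos: [0.6281, -0.0111, 0.1378]
tool_rot: [-0.05, 0.999, -0.0, -0.0]
ft_force: [-2.3, 1.6, -1.2]
grip_width: 0.0001
```

```bash
python3 -m inch '[[-0.001,0,0,0,1]]'; python3 -m inch '[[-0.001,0,0,0,1]]';python3 -m inch '[[-0.001,0,0,0,1]]'
```

```text
clock: 13.95
eef_pos: [0.629, -0.0109, 0.1379]
tool_rot: [-0.05, 0.999, -0.0, -0.0]
ft_force: [-1.8, -0.2, -0.6]
grip_width: 0.0001
clock: 14.08
eef_pos: [0.63, -0.0108, 0.1378]
tool_rot: [-0.05, 0.999, -0.0, -0.0]
ft_force: [-2.0, -0.4, -1.5]
grip_width: -0.0002
clock: 14.2
eef_pos: [0.631, -0.0107, 0.1378]
tool_rot: [-0.05, 0.999, 0.0, -0.0]
ft_force: [-2.4, 0.6, 0.0]
grip_width: 0.0002
```

```bash
python3 -m inch '[[-0.001,0,0,0,1]]'; python3 -m inch '[[-0.001,0,0,0,1]]'
```

```text
clock: 14.32
eef_pos: [0.632, -0.0106, 0.1378]
tool_rot: [-0.05, 0.999, -0.0, -0.0]
ft_force: [-2.6, 0.6, -0.9]
grip_width: 0.0002
clock: 14.45
eef_pos: [0.633, -0.0105, 0.1378]
tool_rot: [-0.05, 0.999, 0.0, -0.0]
ft_force: [-3.0, -0.1, -1.0]
grip_width: -0.0001
```

```bash
python3 -c "
from h import *
save('wrist','w10.png')"
```

```text
(no output)
```

View pics/w10.png

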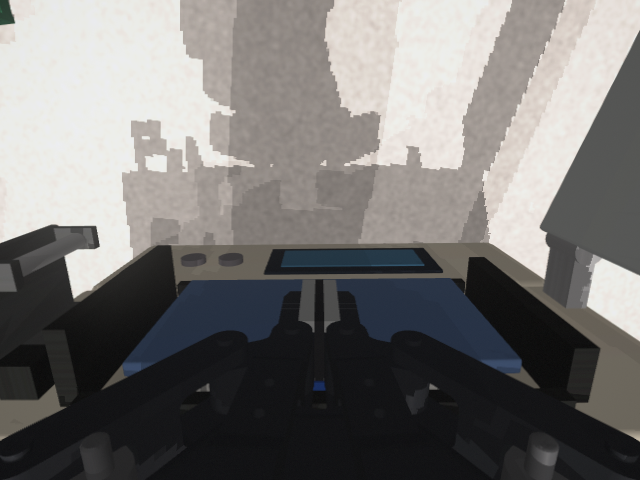

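```bash
python3 -m inch '[[-0.001,0,0,0,1]]'; python3 -m inch '[[-0.001,0,0,0,1]]'; python3 -m inch '[[-0.001,0,0,0,1]]'
```

```text
clock: 14.62
eef_pos: [0.6339, -0.0104, 0.1379]
tool_rot: [-0.05, 0.999, 0.0, -0.0]
ft_force: [-2.2, 1.1, -1.5]
grip_width: 0.0002
clock: 14.75
eef_pos: [0.6347, -0.0103, 0.1379]
tool_rot: [-0.05, 0.999, -0.0, -0.0]
ft_force: [-3.7, 0.2, 1.0]
grip_width: -0.0003
clock: 14.88
eef_pos: [0.6347, -0.0103, 0.1378]
tool_rot: [-0.05, 0.999, -0.0, -0.001]
ft_force: [-6.6, 0.6, 2.8]
grip_width: -0.0
```

```bash
python3 -m inch '[[0.02,0,0,0,1],[0.07,0,0,0,1],[0.11,0,-0.04,0,1],[0.13,0,-0.09,0,1],[0.13,0,-0.12,0,1],[0.13,0,-0.12,0,1]]'; python3 - <<'E'
from h import *
delta([.5,.0,.25],185.6); P=pose('wrist'); save('wrist','w11.png'); save('top','t11.png'); 
a=cv2.imread('pics/t11.png')[100:310,265:405];cv2.imwrite('pics/c11.png',cv2.resize(a,None,fx=2.8,fy=2.8))
E
```

```text
clock: 15.62
eef_pos: [0.5094, -0.0236, 0.2621]
tool_rot: [-0.05, 0.999, -0.001, 0.005]
ft_force: [0.1, 0.2, -0.2]
grip_width: 0.0
at [ 0.5094 -0.0236  0.2621] yaw -174.26 F [ 0.12  0.2  -0.17] t 15.62 w 0.0
delta [0.0071 0.0245 0.0119] turn 0.0012
```

View pics/w11.png

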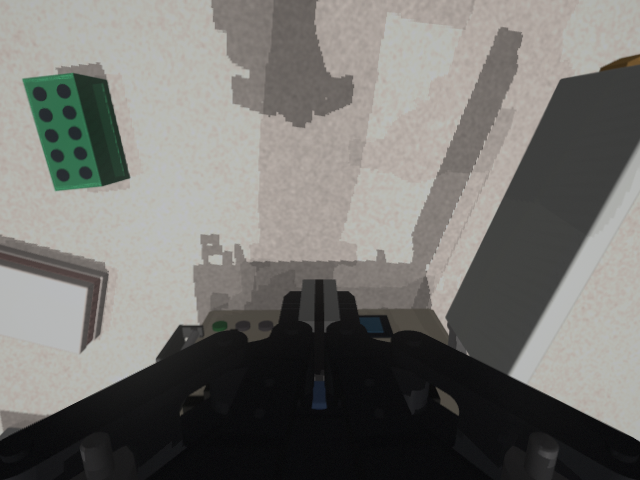

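View pics/c11.png

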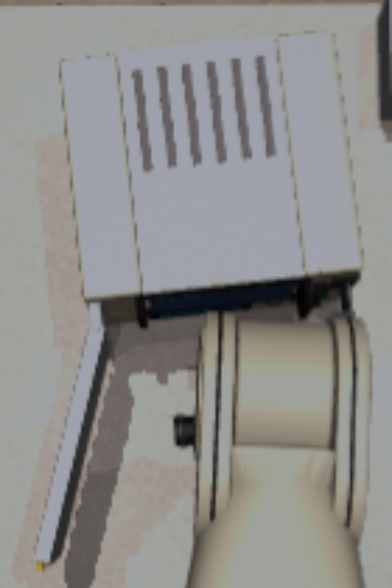

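```bash
python3 - <<'E'
from h import *
P=pose('top')
a=cv2.imread('pics/t11.png')[195:220,300:390];cv2.imwrite('pics/c12.png',cv2.resize(a,None,fx=8,fy=8,interpolation=cv2.INTER_NEAREST))
Rm=R.from_euler('z',5.5,degrees=True).as_matrix()
ic=np.array([.7657,.0029,0]); 
for s in [0,.005,.01]:
  for y in (-.072,.072):
    X=ic+Rm@np.array([-.124-s,y,.165]); u=proj('top',X,P); print(s,y,u.round(1),((u-[300,195])*8).round())
E
```

```text
0 -0.072 [370.5 203.1] [564.  64.]
0 0.072 [318.1 208.1] [145. 105.]
0.005 -0.072 [370.7 204.9] [566.  79.]
0.005 0.072 [318.3 209.9] [146. 119.]
0.01 -0.072 [370.9 206.7] [567.  93.]
0.01 0.072 [318.4 211.7] [148. 133.]
```

View pics/c12.png

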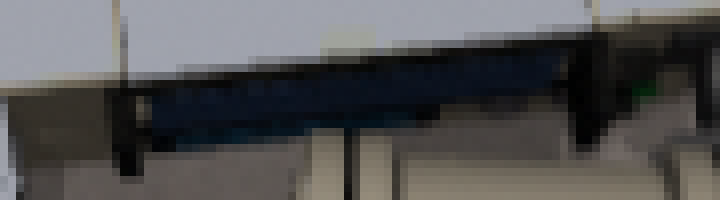

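```bash
cat > door.py <<'E'
from h import *
Rm=R.from_euler('z',5.5,degrees=True).as_matrix()
def door(h,th):
    # unit along free dir, outward normal
    a=np.radians(5.5-90)-th; f=np.array([np.cos(a),np.sin(a),0]); n=np.array([np.sin(a),-np.cos(a),0]) # outer normal
    return f,n
def corners(h,th):
    f,n=door(h,th); h=np.array([h[0],h[1],.195])
    return [h+8e-3*n,h-8e-3*n,h+.225*f-8e-3*n,h+.225*f+8e-3*n]
E
python3 - <<'E'
from door import *
P=pose('top')
f,n=door(0,1.878); print(f,n)
im=cv2.imread('pics/t11.png')
a=cv2.resize(im[200:310,270:330],None,fx=7,fy=7,interpolation=cv2.INTER_NEAREST)
b=a.copy()
h=(.611,.110);th=1.878
q=np.array([(proj('top',X,P)-[270,200])*7+3.5 for X in corners(h,th)]).astype(int)
cv2.polylines(b,[q.reshape(-1,1,2)],True,(0,0,255),1)
c=np.hstack([a,b]); cv2.imwrite('pics/c13.png',cv2.resize(c,None,fx=.77,fy=.77))
E
```

```text
[-0.97777784  0.20964372  0.        ] [0.20964372 0.97777784 0.        ]
```

View pics/c13.png

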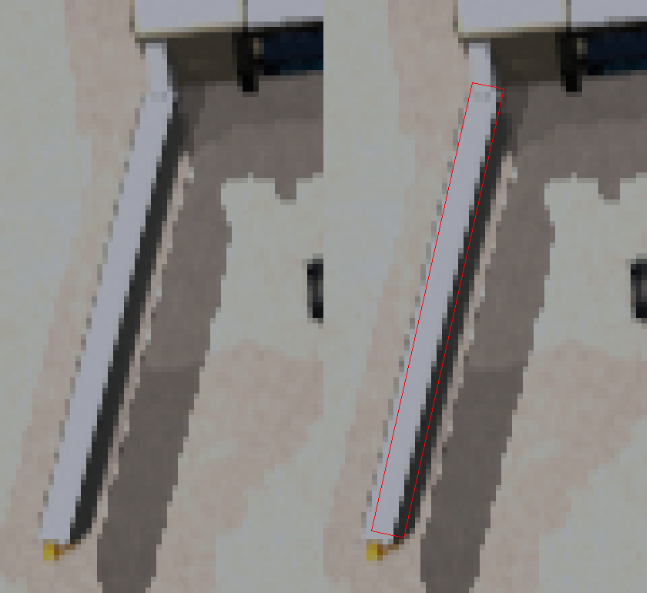

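```bash
cat >> door.py <<'E'
H=(.609,.111)
def pt(th,d,r=.188,z=.138,h=None):
    h=h or H; f,n=door(h,th); return np.array([*h,z])*1+r*f*1+(d)*n, 185.5-np.degrees(th)
E
python3 -c "
from door import *
p,y=pt(1.89,.062,z=.255); print(p,y); delta(p,y)"
```

```text
[0.43938837 0.21307789 0.255     ] 77.21097672027442
at [ 0.5074 -0.0234  0.2583] yaw -174.25 F [-0.46  1.24 -0.12] t 15.72 w 0.0002
delta [0.044  0.2421 0.003 ] turn 0.9045
```

```bash
python3 -m inch '[[0.01,0.01,0,0.089,1],[0.02,0.04,0,0.178,1],[0.03,0.08,0,0.267,1],[0.04,0.12,0,0.356,1],[0.044,0.16,0,0.445,1],[0.044,0.19,0,0.534,1],[0.044,0.22,0,0.623,1],[0.044,0.242,0,0.712,1],[0.044,0.242,0,0.8,1],[0.044,0.242,0.003,0.88,1]]'; python3 -c "
from door import *
p,y=pt(1.89,.062,z=.138); delta(p,y)"
```

```text
clock: 16.98
eef_pos: [0.4383, 0.2135, 0.2532]
tool_rot: [0.767, 0.642, -0.001, -0.0]
ft_force: [-0.3, -0.9, 0.2]
grip_width: 0.0003
at [0.4383 0.2135 0.2532] yaw 79.9 F [-0.27 -0.93  0.22] t 16.98 w 0.0003
delta [-1.000e-04  1.400e-03  1.151e-01] turn 0.0224
```

```bash
python3 -m inch '[[0,0.001,0.03,0.022,1],[0,0.001,0.08,0.022,1],[0,0.001,0.11,0.022,1],[0,0.001,0.115,0.022,1],[0,0.001,0.115,0.022,1]]'; python3 -c "
from door import *
p,y=pt(1.89,.062,z=.138); delta(p,y); save('wrist','w14.png'); save('scene','s14.png');im=cv2.imread('pics/s14.png');cv2.imwrite('pics/c14.png',cv2.resize(im[130:290,230:430],None,fx=3.5,fy=3.5))"
```

```text
clock: 17.6
eef_pos: [0.4396, 0.213, 0.1397]
tool_rot: [0.78, 0.626, -0.0, -0.0]
ft_force: [0.4, 0.4, 0.6]
grip_width: -0.0001
at [0.4396 0.213  0.1397] yaw 77.52 F [0.35 0.37 0.64] t 17.6 w -0.0001
delta [ 0.     -0.0002  0.0017] turn 0.0026
```

View pics/w14.png

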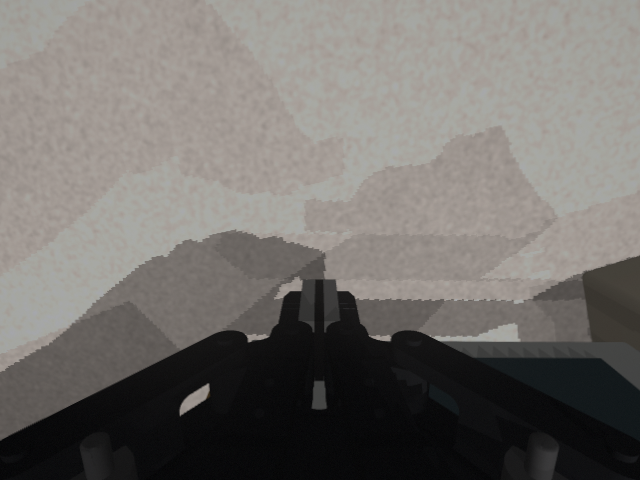

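View pics/c14.png

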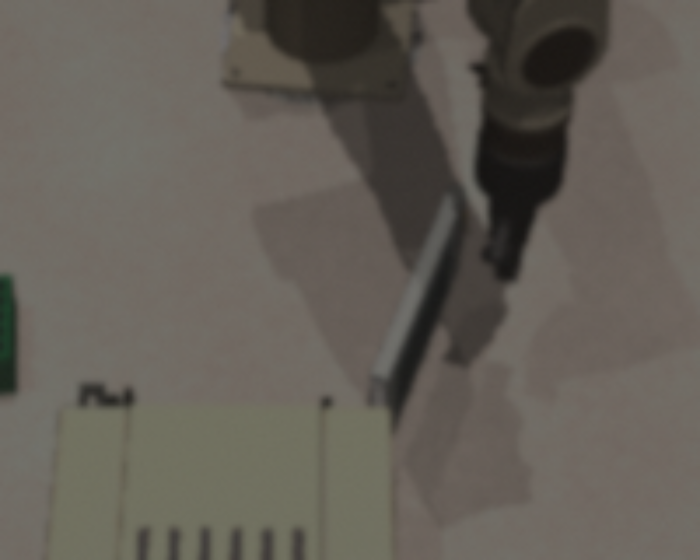

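```bash
cat >> door.py <<'E'
def plan(seq,z=.138):
    o=bot.get_obs(); Rt=R.from_quat(o['tool_rot']).as_matrix(); y0=np.degrees(np.arctan2(Rt[1,0],Rt[0,0]))
    out=[]
    for th,d in seq:
        p,y=pt(th,d,z=z); dd=Rt.T@(p-o['eef_pos']); t=-((y-y0+180)%360-180)/120
        out.append([round(v,3) for v in (dd[0],dd[1],dd[2],t)]+[1])
    print(out)
E
python3 -c "
from door import *
plan([(1.89,.045),(1.89,.03),(1.89,.02)]+[(t,.019) for t in [1.87,1.83,1.77,1.7,1.62,1.54,1.46]])"
```

```text
[[np.float64(-0.018), np.float64(-0.001), np.float64(0.003), np.float64(0.003), 1], [np.float64(-0.033), np.float64(-0.001), np.float64(0.003), np.float64(0.003), 1], [np.float64(-0.043), np.float64(-0.001), np.float64(0.003), np.float64(0.003), 1], [np.float64(-0.047), np.float64(-0.002), np.float64(0.003), np.float64(-0.007), 1], [np.float64(-0.055), np.float64(-0.002), np.float64(0.003), np.float64(-0.026), 1], [np.float64(-0.066), np.float64(-0.002), np.float64(0.003), np.float64(-0.055), 1], [np.float64(-0.079), np.float64(-0.002), np.float64(0.003), np.float64(-0.088), 1], [np.float64(-0.094), np.float64(0.0), np.float64(0.003), np.float64(-0.126), 1], [np.float64(-0.109), np.float64(0.003), np.float64(0.003), np.float64(-0.165), 1], [np.float64(-0.124), np.float64(0.007), np.float64(0.003), np.float64(-0.203), 1]]
```

```bash
python3 -m inch '[[-0.018,-0.001,0.001,0.003,1],[-0.033,-0.001,0.001,0.003,1],[-0.043,-0.001,0.001,0.003,1],[-0.047,-0.002,0.001,-0.007,1],[-0.055,-0.002,0.001,-0.026,1],[-0.066,-0.002,0.001,-0.055,1]]'; python3 -c "
from door import *
plan([(t,.019) for t in [1.7,1.62,1.54,1.46,1.36,1.26,1.16,1.06,.98,.9]])
save('wrist','w15.png')"
```

```text
clock: 18.45
eef_pos: [0.4234, 0.1489, 0.139]
tool_rot: [0.741, 0.671, 0.0, -0.0]
ft_force: [-0.4, 1.1, -0.1]
grip_width: 0.0001
[[np.float64(-0.013), np.float64(-0.0), np.float64(0.001), np.float64(-0.032), 1], [np.float64(-0.028), np.float64(-0.0), np.float64(0.001), np.float64(-0.07), 1], [np.float64(-0.043), np.float64(0.001), np.float64(0.001), np.float64(-0.108), 1], [np.float64(-0.058), np.float64(0.003), np.float64(0.001), np.float64(-0.146), 1], [np.float64(-0.076), np.float64(0.008), np.float64(0.001), np.float64(-0.194), 1], [np.float64(-0.094), np.float64(0.015), np.float64(0.001), np.float64(-0.242), 1], [np.float64(-0.111), np.float64(0.023), np.float64(0.001), np.float64(-0.29), 1], [np.float64(-0.127), np.float64(0.033), np.float64(0.001), np.float64(-0.337), 1], [np.float64(-0.139), np.float64(0.042), np.float64(0.001), np.float64(-0.375), 1], [np.float64(-0.15), np.float64(0.052), np.float64(0.001), np.float64(-0.414), 1]]
```

View pics/w15.png

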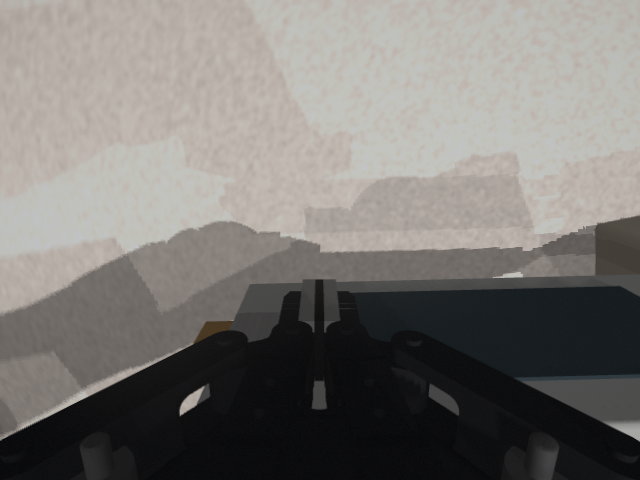

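```bash
python3 -m inch '[[-0.013,0,0.001,-0.032,1],[-0.028,0,0.001,-0.07,1],[-0.043,0.001,0.001,-0.108,1],[-0.058,0.003,0.001,-0.146,1],[-0.076,0.008,0.001,-0.194,1],[-0.094,0.015,0.001,-0.242,1],[-0.111,0.023,0.001,-0.29,1],[-0.127,0.033,0.001,-0.337,1],[-0.139,0.042,0.001,-0.375,1],[-0.15,0.052,0.001,-0.414,1]]'; python3 -c "
from door import *
plan([(t,.019) for t in [.82,.74,.67,.6,.54,.48,.43,.39,.36,.34]])
save('wrist','w16.png')"
```

```text
clock: 19.75
eef_pos: [0.4598, -0.0059, 0.1379]
tool_rot: [0.391, 0.92, 0.0, -0.0]
ft_force: [-0.9, 0.7, -0.1]
grip_width: 0.0001
[[np.float64(-0.015), np.float64(-0.0), np.float64(-0.0), np.float64(-0.038), 1], [np.float64(-0.03), np.float64(-0.0), np.float64(-0.0), np.float64(-0.076), 1], [np.float64(-0.044), np.float64(0.001), np.float64(-0.0), np.float64(-0.11), 1], [np.float64(-0.057), np.float64(0.003), np.float64(-0.0), np.float64(-0.143), 1], [np.float64(-0.068), np.float64(0.006), np.float64(-0.0), np.float64(-0.172), 1], [np.float64(-0.079), np.float64(0.009), np.float64(-0.0), np.float64(-0.201), 1], [np.float64(-0.087), np.float64(0.012), np.float64(-0.0), np.float64(-0.224), 1], [np.float64(-0.094), np.float64(0.015), np.float64(-0.0), np.float64(-0.244), 1], [np.float64(-0.1), np.float64(0.018), np.float64(-0.0), np.float64(-0.258), 1], [np.float64(-0.103), np.float64(0.019), np.float64(-0.0), np.float64(-0.267), 1]]
```

View pics/w16.png

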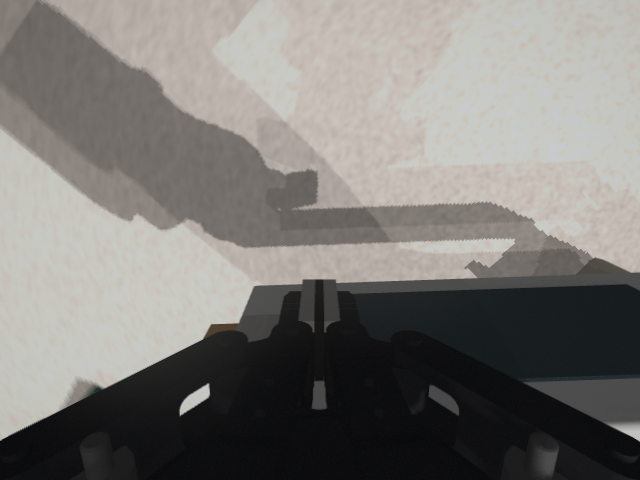

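```bash
python3 -m inch '[[-0.015,0,0,-0.038,1],[-0.03,0,0,-0.076,1],[-0.044,0.001,0,-0.11,1],[-0.057,0.003,0,-0.143,1],[-0.068,0.006,0,-0.172,1],[-0.079,0.009,0,-0.201,1],[-0.087,0.012,0,-0.224,1],[-0.094,0.015,0,-0.244,1],[-0.1,0.018,0,-0.258,1],[-0.103,0.019,0,-0.267,1]]'; python3 -c "
from door import *
plan([(t,.019) for t in [.32,.30,.28,.26,.24,.22,.2,.18,.16,.14]])
save('wrist','w17.png')"
```

```text
clock: 21.05
eef_pos: [0.5449, -0.0666, 0.1378]
tool_rot: [0.123, 0.992, 0.0, -0.0]
ft_force: [-0.5, 0.6, 0.4]
grip_width: -0.0
[[np.float64(-0.004), np.float64(-0.0), np.float64(-0.0), np.float64(-0.011), 1], [np.float64(-0.008), np.float64(-0.001), np.float64(-0.0), np.float64(-0.02), 1], [np.float64(-0.012), np.float64(-0.001), np.float64(-0.0), np.float64(-0.03), 1], [np.float64(-0.015), np.float64(-0.001), np.float64(-0.0), np.float64(-0.039), 1], [np.float64(-0.019), np.float64(-0.001), np.float64(-0.0), np.float64(-0.049), 1], [np.float64(-0.023), np.float64(-0.001), np.float64(-0.0), np.float64(-0.059), 1], [np.float64(-0.027), np.float64(-0.001), np.float64(-0.0), np.float64(-0.068), 1], [np.float64(-0.031), np.float64(-0.001), np.float64(-0.0), np.float64(-0.078), 1], [np.float64(-0.034), np.float64(-0.0), np.float64(-0.0), np.float64(-0.087), 1], [np.float64(-0.038), np.float64(-0.0), np.float64(-0.0), np.float64(-0.097), 1]]
```

View pics/w17.png

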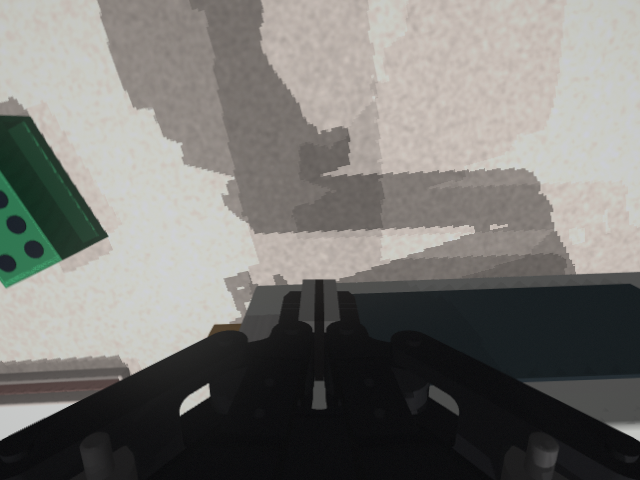

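```bash
python3 -m inch '[[-0.004,0,0,-0.011,1],[-0.008,-0.001,0,-0.02,1],[-0.012,-0.001,0,-0.03,1],[-0.015,-0.001,0,-0.039,1],[-0.019,-0.001,0,-0.049,1],[-0.023,-0.001,0,-0.059,1],[-0.027,-0.001,0,-0.068,1],[-0.031,-0.001,0,-0.078,1],[-0.034,0,0,-0.087,1],[-0.038,0,0,-0.097,1]]'; python3 -c "
from door import *
plan([(t,.019) for t in [.13,.12,.11,.1,.09,.08,.07]])
save('wrist','w18.png')"
```

```text
clock: 22.35
eef_pos: [0.5817, -0.076, 0.1379]
tool_rot: [0.021, 1.0, 0.0, -0.0]
ft_force: [0.1, 0.5, 0.3]
grip_width: -0.0001
[[np.float64(-0.002), np.float64(-0.0), np.float64(-0.0), np.float64(-0.004), 1], [np.float64(-0.004), np.float64(-0.0), np.float64(-0.0), np.float64(-0.009), 1], [np.float64(-0.006), np.float64(-0.0), np.float64(-0.0), np.float64(-0.014), 1], [np.float64(-0.008), np.float64(-0.001), np.float64(-0.0), np.float64(-0.018), 1], [np.float64(-0.009), np.float64(-0.001), np.float64(-0.0), np.float64(-0.023), 1], [np.float64(-0.011), np.float64(-0.001), np.float64(-0.0), np.float64(-0.028), 1], [np.float64(-0.013), np.float64(-0.001), np.float64(-0.0), np.float64(-0.033), 1]]
```

View pics/w18.png

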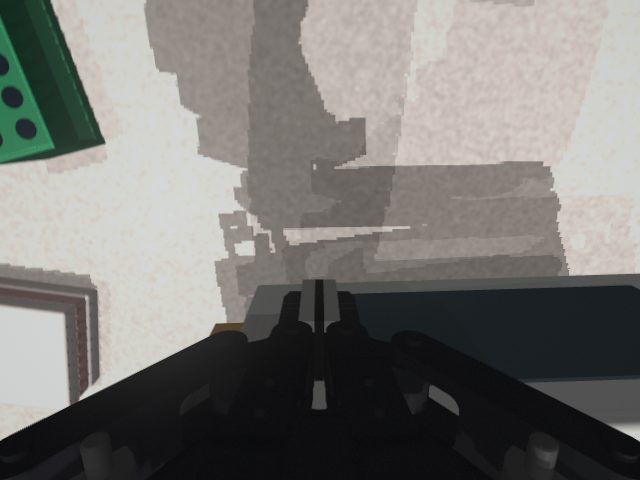

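```bash
python3 -m inch '[[-0.002,0,0,-0.004,1],[-0.004,0,0,-0.009,1],[-0.006,0,0,-0.014,1],[-0.008,-0.001,0,-0.018,1]]'; python3 -m inch '[[-0.002,0,0,-0.005,1]]';  python3 -m inch '[[-0.002,0,0,-0.005,1]]'
```

```text
clock: 22.9
eef_pos: [0.5895, -0.0774, 0.1379]
tool_rot: [0.003, 1.0, 0.0, -0.0]
ft_force: [-0.1, -0.4, 0.3]
grip_width: 0.0001
clock: 23.02
eef_pos: [0.5916, -0.0776, 0.1379]
tool_rot: [-0.002, 1.0, -0.0, 0.0]
ft_force: [-1.1, -0.2, 0.1]
grip_width: -0.0001
clock: 23.15
eef_pos: [0.5928, -0.0776, 0.1378]
tool_rot: [-0.008, 1.0, -0.0, -0.001]
ft_force: [-4.9, 0.3, 1.0]
grip_width: -0.0002
```

```bash
for i in 1; do python3 -m inch '[[-0.001,0,0,-0.002,1]]'; python3 -m inch '[[-0.001,0,0,-0.002,1]]';  python3 -m inch '[[-0.001,0,0,-0.002,1]]'; done
```

```text
clock: 23.28
eef_pos: [0.593, -0.0775, 0.1376]
tool_rot: [-0.01, 1.0, 0.0, -0.002]
ft_force: [-7.0, -0.2, 2.3]
grip_width: 0.0002
clock: 23.4
eef_pos: [0.5933, -0.0776, 0.1376]
tool_rot: [-0.012, 1.0, -0.0, -0.002]
ft_force: [-7.6, -0.5, 3.4]
grip_width: -0.0002
clock: 23.52
eef_pos: [0.594, -0.0776, 0.1376]
tool_rot: [-0.014, 1.0, -0.0, -0.003]
ft_force: [-9.0, -0.4, 4.2]
grip_width: -0.0003
```

```bash
for i in 1; do python3 -m inch '[[-0.001,0,0,-0.002,1]]'; python3 -m inch '[[-0.001,0,0,-0.002,1]]';  python3 -m inch '[[-0.001,0,0,-0.002,1]]'; done
```

```text
clock: 23.65
eef_pos: [0.5946, -0.0776, 0.1376]
tool_rot: [-0.016, 1.0, -0.0, -0.003]
ft_force: [-11.2, -1.7, 4.5]
grip_width: -0.0001
clock: 23.78
eef_pos: [0.5952, -0.0775, 0.1375]
tool_rot: [-0.018, 1.0, -0.0, -0.003]
ft_force: [-10.6, -1.1, 4.2]
grip_width: 0.0002
clock: 23.9
eef_pos: [0.5958, -0.0776, 0.1374]
tool_rot: [-0.02, 1.0, -0.0, -0.004]
ft_force: [-11.9, -2.1, 5.3]
grip_width: -0.0001
```

```bash
for i in 1; do python3 -m inch '[[-0.001,0,0,-0.002,1]]'; python3 -m inch '[[-0.001,0,0,-0.002,1]]'; done
```

```text
clock: 24.02
eef_pos: [0.5964, -0.0776, 0.1375]
tool_rot: [-0.022, 1.0, -0.0, -0.004]
ft_force: [-12.8, -1.6, 6.0]
grip_width: 0.0
clock: 24.15
eef_pos: [0.5974, -0.0777, 0.1375]
tool_rot: [-0.024, 1.0, -0.0, -0.004]
ft_force: [-10.8, -1.9, 5.4]
grip_width: -0.0004
```

```bash
for i in 1; do python3 -m inch '[[-0.001,0,0,-0.002,1]]'; python3 -m inch '[[-0.001,0,0,-0.002,1]]'; done
```

```text
clock: 24.28
eef_pos: [0.5993, -0.0776, 0.1375]
tool_rot: [-0.026, 1.0, -0.0, -0.003]
ft_force: [-8.1, -1.3, 2.2]
grip_width: -0.0
clock: 24.4
eef_pos: [0.6013, -0.0776, 0.1375]
tool_rot: [-0.028, 1.0, -0.0, -0.002]
ft_force: [-5.7, -2.3, 1.5]
grip_width: -0.0001
```

```bash
python3 -m inch '[[-0.0005,0,0,-0.001,1]]'; python3 -m inch '[[-0.0005,0,0,-0.001,1]]'
```

```text
clock: 24.52
eef_pos: [0.6028, -0.0775, 0.1375]
tool_rot: [-0.029, 1.0, -0.0, -0.001]
ft_force: [-0.7, 0.8, -0.4]
grip_width: -0.0001
clock: 24.65
eef_pos: [0.605, -0.077, 0.138]
tool_rot: [-0.03, 1.0, 0.0, 0.001]
ft_force: [-0.6, 0.3, -1.5]
grip_width: 0.0001
```

```bash
python3 -m inch '[[0,0,0,0,1]]'; python3 -c "
from door import *
save('wrist','w20.png')
for t in ['bolt_tip','door_edge']:
  print(t,[(r['score'],np.array(r['point'])*[640,480]) for r in bot.spot_point('wrist',t)])"
```

```text
clock: 24.78
eef_pos: [0.6052, -0.0769, 0.1381]
tool_rot: [-0.03, 1.0, 0.0, 0.001]
ft_force: [-0.6, -0.2, 0.2]
grip_width: -0.0
bolt_tip []
door_edge []
```

View pics/w20.png

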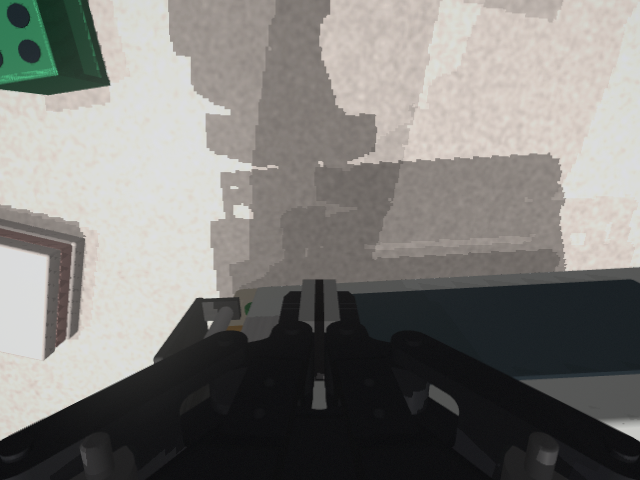

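```bash
python3 -c "
from door import *
from scipy.optimize import brentq
o=bot.get_obs();x=o['eef_pos']
g=lambda th:(x-np.array([*H,x[2]]))@door(H,th)[1]-.0195
print(brentq(g,-.3,.3))
im=cv2.imread('pics/w20.png');cv2.imwrite('pics/c20.png',cv2.resize(im[270:380,140:300],None,fx=4.5,fy=4.5,interpolation=cv2.INTER_CUBIC))"
```

```text
0.013929047289697766
```

View pics/c20.png

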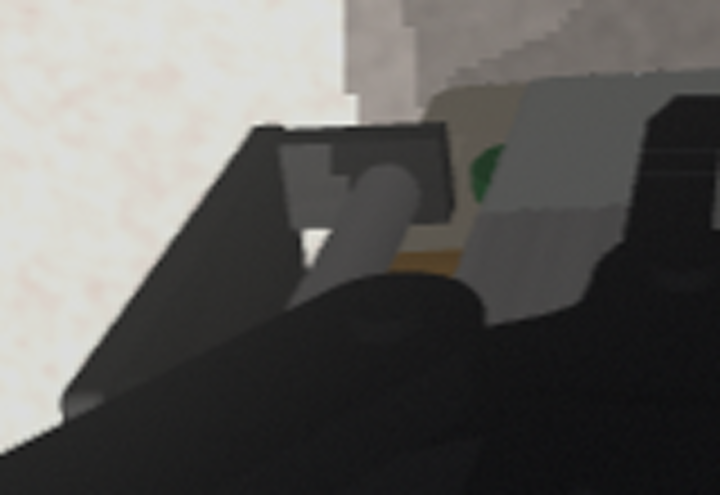

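```bash
python3 -m inch '[[-0.0005,0,0,-0.001,1]]'; python3 -m inch '[[-0.0005,0,0,-0.001,1]]'
```

```text
clock: 25.05
eef_pos: [0.6051, -0.0769, 0.138]
tool_rot: [-0.031, 1.0, 0.0, 0.0]
ft_force: [-0.7, -1.0, 0.6]
grip_width: 0.0004
clock: 25.18
eef_pos: [0.6053, -0.0769, 0.1379]
tool_rot: [-0.033, 0.999, 0.0, -0.0]
ft_force: [-2.0, -0.5, -1.0]
grip_width: 0.0001
```

```bash
python3 -m inch '[[0.003,0,0,0,1],[0.02,0,0,0,1],[0.06,0,0,0,1],[0.1,0,0,0,1],[0.1,0.0,0,0,1]]'; python3 -c "
from door import *
delta([.5,-.1,.2]); P=pose('wrist');save('wrist','w21.png');save('top','t21.png');save('scene','s21.png')
for t in ['bolt_tip','door_edge','door_hinge']:
  print(t,[(r['score'],np.array(r['point'])*[640,480],atz('wrist',np.array(r['point'])*[640,480],.14 if t=='bolt_tip' else .195,P)) for r in bot.spot_point('wrist',t)])
im=cv2.imread('pics/t21.png');cv2.imwrite('pics/c21.png',cv2.resize(im[190:230,270:410],None,fx=5.5,fy=5.5,interpolation=cv2.INTER_NEAREST))"
```

```text
clock: 25.8
eef_pos: [0.5022, -0.0834, 0.1376]
tool_rot: [-0.032, 0.999, 0.0, -0.002]
ft_force: [0.5, 0.3, 0.5]
grip_width: -0.0001
at [ 0.5022 -0.0834  0.1376] yaw -176.33 F [0.54 0.25 0.49] t 25.8 w -0.0001
delta [ 0.0034 -0.0164 -0.0624] turn 0
bolt_tip []
door_edge []
door_hinge []
```

View pics/w21.png

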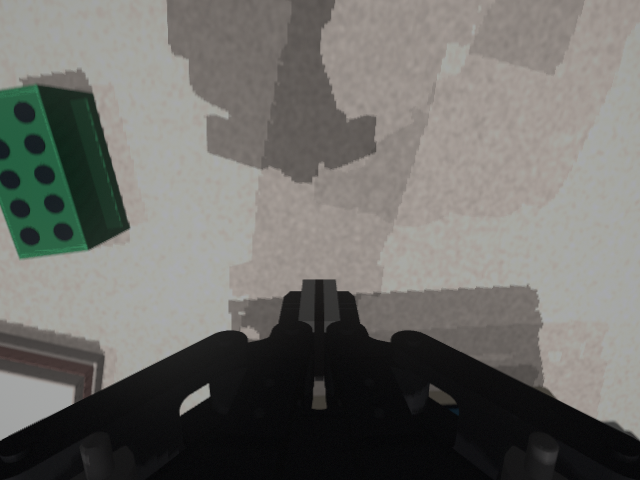

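View pics/c21.png

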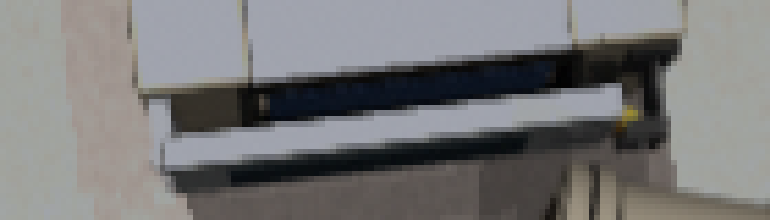

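```bash
python3 -m inch '[[0,0,-0.05,0,1],[-0.01,0.02,-0.11,0,1],[-0.06,0.04,-0.14,0,1],[-0.07,0.06,-0.14,0,1],[-0.07,0.06,-0.14,0,1]]'; python3 -c "
from door import *
delta([.57,-.02,.28]); P=pose('wrist');save('wrist','w22.png')
for t in ['bolt_tip','door_edge','door_hinge']:
  print(t,[(r['score'],np.array(r['point'])*[640,480],atz('wrist',np.array(r['point'])*[640,480],.14 if t=='bolt_tip' else .195,P)) for r in bot.spot_point('wrist',t)])
im=cv2.imread('pics/w22.png');cv2.imwrite('pics/c22.png',cv2.resize(im[240:440,80:320],None,fx=3,fy=3,interpolation=cv2.INTER_CUBIC))"
```

```text
clock: 26.72
eef_pos: [0.5718, -0.0175, 0.2763]
tool_rot: [-0.034, 0.999, 0.0, -0.001]
ft_force: [-1.0, -0.1, 0.1]
grip_width: 0.0003
at [ 0.5718 -0.0175  0.2763] yaw -176.13 F [-0.96 -0.09  0.11] t 26.73 w 0.0003
delta [ 0.002  -0.0023 -0.0037] turn 0
bolt_tip [(0.63, array([184.576, 287.28 ]), array([ 0.63395609, -0.12296806,  0.14      ]))]
door_edge [(0.8, array([170.88 , 311.904]), array([ 0.62658704, -0.11295772,  0.195     ]))]
door_hinge [(0.8, array([509.376, 307.776]), array([0.60855922, 0.11101448, 0.195     ]))]
```

View pics/w22.png

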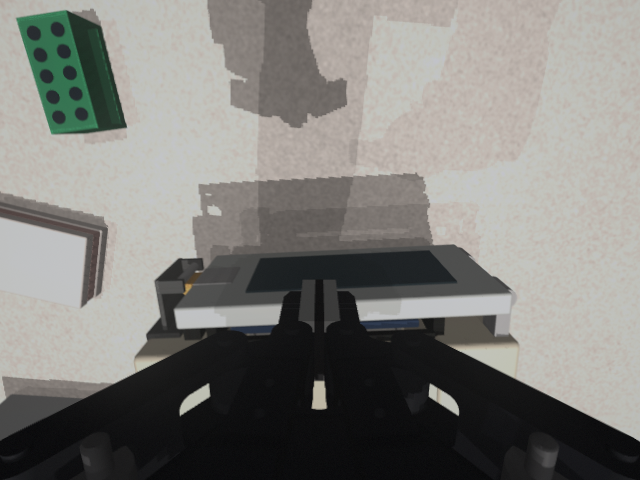

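View pics/c22.png

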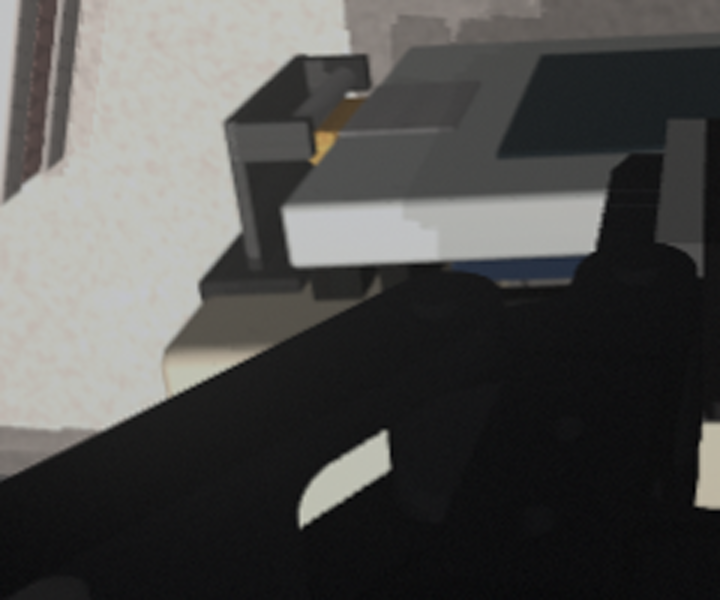

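```bash
python3 -m inch '[[-0.05,0.01,-0.01,0,1],[-0.08,0.02,-0.01,0,1],[-0.09,0.03,-0.01,0,1],[-0.09,0.03,-0.01,0,1]]'; python3 -c "
from door import *
delta([.57,-.02,.28]); P=pose('wrist');save('wrist','w23.png')
for t in ['bolt_tip','door_edge','door_hinge']:
  print(t,[(r['score'],np.array(r['point'])*[640,480],atz('wrist',np.array(r['point'])*[640,480],.14 if t=='bolt_tip' else .195,P)) for r in bot.spot_point('wrist',t)])
im=cv2.imread('pics/w23.png');cv2.imwrite('pics/c23.png',cv2.resize(im[130:300,50:250],None,fx=4,fy=3.5,interpolation=cv2.INTER_CUBIC))"
```

```text
clock: 27.42
eef_pos: [0.6592, 0.0164, 0.2866]
tool_rot: [-0.032, 0.999, -0.0, -0.001]
ft_force: [0.0, -0.9, 0.6]
grip_width: -0.0002
at [0.6592 0.0164 0.2866] yaw -176.29 F [ 0.05 -0.86  0.63] t 27.43 w -0.0002
delta [ 0.0914 -0.0305  0.0068] turn 0
bolt_tip []
door_edge [(0.77, array([118.016, 174.576]), array([ 0.62620417, -0.11245236,  0.195     ]))]
door_hinge [(0.9, array([479.872, 163.104]), array([0.60452531, 0.11241943, 0.195     ]))]
```

View pics/c23.png

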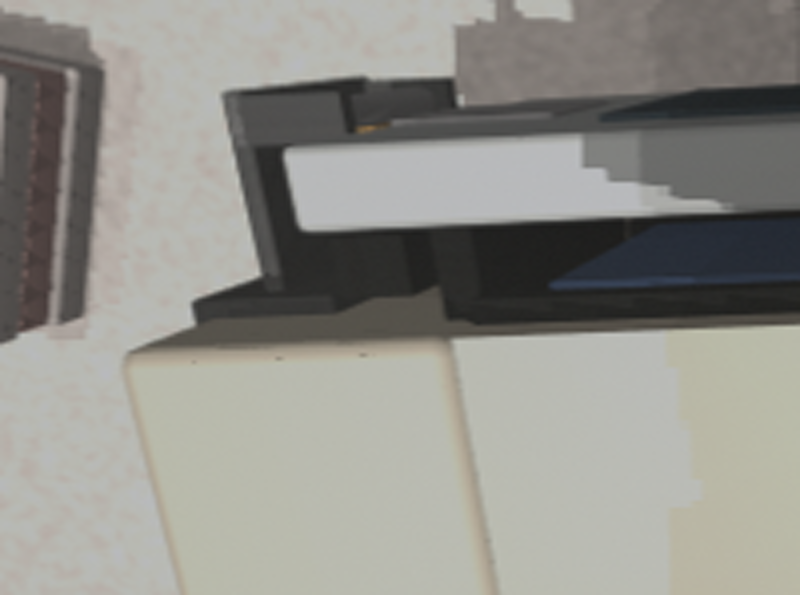

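```bash
python3 -m inch '[[0.06,0,-0.02,0,1],[0.12,0,-0.02,0,1],[0.17,0,-0.02,0,1],[0.18,0,-0.02,0,1]]'; python3 -c "
from h import *
save('top','t24.png');im=cv2.imread('pics/t24.png');cv2.imwrite('pics/c24.png',im[90:330,120:530])"
```

```text
clock: 28.12
eef_pos: [0.4761, 0.0044, 0.3089]
tool_rot: [-0.032, 0.999, -0.0, 0.0]
ft_force: [0.5, -0.6, -0.3]
grip_width: 0.0002
```

View pics/c24.png

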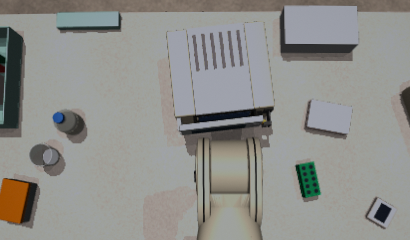

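The picture shows the door shut across the front at crop (180–265, 120), with the bystanders in place and the arm clear. Handing in.

```bash
python3 -c "
from h import *
print(bot.job_done(), bot.get_obs()['clock'])"
```

```text
the job is handed in; nothing more can be done
the job is handed in; nothing more can be done
```

The blue rack is on the tray, the tray is pushed home, and the door is shut and, as far as I can tell, latched. I handed the job in at about 28 s of the 72 s allowed; no verdict was reported.

- **Rack:** I set it on the tray and let go. The wrist picture showed it standing upright inside the rims.
- **Tray:** I pushed it in with about 2–4 N until it stopped dead. It then gave no motion for another 1 mm of command at about 7 N, and the top view agrees with it being home. I had no view of the rack itself after the tray went in.
- **Door:** I swept it shut slowly. The latch peaked at about 14 N, then fell to under 1 N as the door moved in freely and came to rest. I then pressed with about 2 N, felt the stop, and backed off at once.
- **Last checks:**
  - The door stayed shut after I let go, at an angle of about -0.02 to -0.036 rad from the pictures. An earlier estimate from the finger position gave +0.014 rad; I took that to be within the error of my hinge estimate.
  - One bolt reading put the tip about 10–11 mm out of the door edge, which fits a sprung-out latch. The network did not find the bolt in the other views, so the latch is inferred from this, the force drop and the stop.
  - By eye in the final top picture, the other things on the bench look unmoved; I did not measure them. The arm was clear of everything.

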